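Make up two cake-decorating kits

ROBOT

A 7-joint arm with a two-finger parallel gripper is mounted at the origin on the work surface. World frame = base frame: x ahead of the robot, y to its left, z up, the work surface at z = 0. Lengths are in m, angles in rad, forces in N, time in s.
With the tool pointing down it reaches from about 0.425 to 0.95 m from the base axis. Payload 4.7 kg.
Tool frame: the origin (TCP) lies between the finger pads; the fingertips stand 8 mm ahead of it and the grasp point (between the pads) lies 11 mm behind it; z points along the fingers, y is the line along which they close (so a half turn about z gives the same grasp; the last joint's range is limited). The gripper opens to 87 mm and grips with 3 to 60 N. Pads are 19 mm wide; open, the fingers measure 117 mm over their backs; the gripper's body (75 mm by 190 mm) begins 51 mm behind the grasp point.
Start: joints at [1.119, 0.469, -0.049, 1.532, 0.024, 1.141, -0.082], TCP at [0.277, -0.616, 0.231] pointing down, gripper open.
Joint ranges: [-2.59, 2.59], [-0.33, 1.99], [-1.39, 1.29], [0.1, 2.45], [-1.04, 4.18], [0.21, 1.99], [-2.66, 2.66]. Speed limits (rad/s): [2.57, 2.57, 3.14, 3.14, 3.14, 3.14, 3.14].

INTERFACE

Orientations are given as a unit quaternion [w, x, y, z].
In Python, from cell import readout, cams, ctrl gives the robot as it stands.
- The arm moves only by the tool jog_arm, never from a script. Its argument "targets" is a list of rows, each a list of 5 numbers: the opening, from 0 (shut) to 1 (fully open), then the shift along the world's x, y, z in mm, then the turn about the world's z in degrees. A call has 1 to 12 rows; each row is the pose to reach, as a shift and turn from the pose commanded when the call began; what a row does not reach only later rows make up. A row lasts 1/12 s, in which the tool goes at most 41.7 mm and 7.16 degrees, less where a joint would pass 70% of its speed; a pose out of reach is approached as far as the arm can. A call with a gripper value outside its range is refused whole. The fingers move at their own pace and stop on an object; "squeeze" is the grip in N (left out, the last holds). Time passes only in rows, so rows that repeat a pose let the fingers close. It gives the time, the measured TCP pose, the force, the opening and the grip force at its end, in the units of the state.
- readout.read_state(): the state, without advancing time (a new reading comes with each control period).
- cams.grab_frame(name): name is "side" or "top" or "wrist"; returns a dict with "pixels" (384x512x3 uint8, blue, green, red), "vfov" (degrees; the focal length in pixels is half the picture's height over the tangent of half this angle, whatever the lens; pixels are square), "cx", "cy" (the principal point, pixels), "extrinsics" (4x4, takes a point from camera to world coordinates). Camera axes: x right, y up, looking along -z (the intrinsics and any distortion apply to the point x, -y, -z); pixel columns grow to the right and rows downward; lengths in m; the calibration is good to about 2 mm. A picture is of the moment at which its call begins. There is no depth.
- ctrl.job_done(): hands the job in; it is judged then, once.
The state is a dict: "t": time; "q": joint angles; "dq": joint speeds; "joint_torque": joint torques, N m; "tcp_pos": TCP position; "eef_rot": TCP orientation; "wrist_force": force on the tool from outside, world axes, zero at the start; "torque": the same for the moment, N m; "grip_width": finger opening in m; "finger_force": force on a finger pad.
Only numpy, scipy, OpenCV 4.12 (cv2) and the standard library are available. Lean on these libraries where they do the work, as an engineer would, in place of code of your own. Each camera call takes 0.05 s, during which the arm holds its last target. There are 200 camera calls.

TASK

Make up the two decorating kits for the cake show. On the oblong tray, stand the tall frosting tub in the middle of the larger bay and the small round cutter in the middle of the smaller bay; on the round tray, stand the squat frosting tub in the middle of the larger bay with the little dust pot upright on the middle of its lid, and the square cutter in the middle of the smaller bay. Leave the spare, larger round cutter where it stands, with everything else standing still, flat on its base.

Things in the scene. Friction and masses are not known exactly. Their poses are not given: they have to be found in the camera images.
- tall_tub_mid (a point): Tall frosting tub: white plastic cylinder with a flat grey lid and plain blue label, 54 mm diameter, 68 mm high, about 0.16 kg, loose, upright. Listed point: its centre, half-way up; z up. 
- squat_tub_mid (a point): Squat frosting tub: same white plastic, grey lid and blue label, 66 mm diameter, 36 mm high, about 0.13 kg, loose, upright. Listed point: its centre, half-way up; z up. 
- dust_pot_mid (a point): Little pot of decorating dust: clear plastic with an aluminium screw lid, 32 mm diameter, 26 mm high, about 0.04 kg, loose, upright. Listed point: its centre, half-way up; z up. 
- small_round_cutter_mid (a point): Small round pastry cutter: bare steel ring open at top and bottom, outer diameter 44 mm, wall 2.5 mm, 30 mm high, about 0.05 kg, loose, standing flat. Listed point: its centre, half-way up; z up. 
- square_cutter_mid (a point): Square pastry cutter: bare steel square frame open at top and bottom, 46 by 46 mm outside, wall 2.5 mm, 30 mm high, about 0.05 kg, loose, flat. Listed point: its centre, half-way up; z up. Its x and y axes are square to its sides.
- large_round_cutter_mid (a point): Spare round pastry cutter, the larger one: bare steel ring, outer diameter 68 mm, wall 2.5 mm, 30 mm high, loose; belongs to neither kit and stays where it is. Listed point: its centre, half-way up; z up. 
- oblong_tray: Oblong baking tray, dark steel floor with a bright lip and divider, fixed to the table, 186 mm (own x) by 106 mm (own y), any yaw. Floor 4 mm thick; lip 3 mm and divider 5 mm wide, their tops 8 mm above the table. The divider, along own y, lies at own x = +16.5 mm and leaves a larger bay centred at own x = -38 mm, y = 0 (104 by 100 mm) and a smaller bay centred at own x = +54.5 mm, y = 0 (71 by 100 mm). Origin: centre of its underside, on the table; z up.
- round_tray: Round baking tray, dark steel floor with a bright lip and divider, fixed to the table, 220 mm diameter, any yaw. Floor 4 mm thick; lip 3 mm and straight divider 5 mm wide, their tops 8 mm above the table. The divider, along own y, lies off centre at own x = +31.5 mm and leaves a larger bay, whose middle is at own x = -38 mm, y = 0, and a smaller bay, whose middle is at own x = +68 mm, y = 0. Origin: centre of its underside, on the table; z up.

How it is judged:
At the end, for the whole second after the job is handed in: Each tub and cutter stands on its tray's floor within 15 mm (along each tray axis) of the middle of its bay; the dust pot is on the squat tub's lid, within 13 mm of its centre; all upright within 0.12 rad and at rest; the large round cutter within 30 mm of its start (x of small_round_cutter_mid in the frame of oblong_tray between 0.0395 and 0.0695 m and y of small_round_cutter_mid in the frame of oblong_tray between -0.015 and 0.015 m and z of small_round_cutter_mid in the frame of oblong_tray between 0.014 and 0.024 m and angle between each of small_round_cutter_mid, tall_tub_mid, square_cutter_mid, squat_tub_mid, dust_pot_mid's own z axis and vertical below 0.12 rad and linear speed of each of small_round_cutter, tall_tub, square_cutter, squat_tub, dust_pot below 0.02 m/s and x of tall_tub_mid in the frame of oblong_tray between -0.053 and -0.023 m and y of tall_tub_mid in the frame of oblong_tray between -0.015 and 0.015 m and z of tall_tub_mid in the frame of oblong_tray between 0.033 and 0.043 m and x of square_cutter_mid in the frame of round_tray between 0.053 and 0.083 m and y of square_cutter_mid in the frame of round_tray between -0.015 and 0.015 m and z of square_cutter_mid in the frame of round_tray between 0.014 and 0.024 m and x of squat_tub_mid in the frame of round_tray between -0.053 and -0.023 m and y of squat_tub_mid in the frame of round_tray between -0.015 and 0.015 m and z of squat_tub_mid in the frame of round_tray between 0.017 and 0.027 m and horizontal distance between dust_pot_mid and squat_tub_mid below 0.013 m and z of dust_pot_mid in the frame of round_tray between 0.049 and 0.057 m and distance of large_round_cutter_mid from where it was at the start of the episode below 0.03 m); the robot touches nothing.
It fails at once if the spare large round cutter is moved from its place (more than 30 mm) (distance of large_round_cutter_mid from where it was at the start of the episode above 0.03 m).
It also fails if it takes over 136 s, if anything falls off the work surface, if the arm or the gripper's body presses on something with over 40 N, if the wrist force passes 120 N, or if a joint passes its speed limit or range.

## Working session

There is one attempt and no reset: what is moved stays moved. The work goes in short steps, Python scripts to look and compute and a tool call to move; the robot and the scene stay as the last step left them, time stands still between calls to the robot, and variables do not carry over. Pictures are saved under pics/ and viewed, at most 14 in all, crops included, and the job is handed in when it is done.

Besides the shell and the picture viewer there is one more tool, called after ">>>" as name([rows], argument=value, ...), one row to a line, values as JSON. jog_arm: Moves the arm, as the interface text tells. Its arguments: {"type":"object","properties":{"targets":{"type":"array","items":{"type":"array","items":{"type":"number"}}},"squeeze":{"type":"number"}},"required":["targets"]}

```bash
mkdir -p pics; python3 - <<'E'
from cell import readout, cams
import cv2,numpy as np
np.set_printoptions(precision=4,suppress=True)
s=readout.read_state();print(s)
for n in("top","side"):
    f=cams.grab_frame(n);cv2.imwrite(f"pics/{n}0.png",f["pixels"]);print(n,{k:v for k,v in f.items() if k!="pixels"})
E
```

```text
{'t': 0.0, 'q': array([ 1.1191,  0.4694, -0.0486,  1.5337,  0.0241,  1.141 , -0.0823]), 'dq': array([0.0007, 0.0012, 0.0002, 0.0008, 0.0022, 0.0009, 0.0015]), 'joint_torque': array([ -0.    , -50.798 ,  -0.0809, -23.6152,  -0.0614,   0.0379,
         0.0002]), 'tcp_pos': array([ 0.2767, -0.615 ,  0.2295]), 'eef_rot': array([-0.0009,  0.9777,  0.2098, -0.0002]), 'wrist_force': array([-0.4836, -0.6367, -1.4496]), 'torque': array([ 0.008 , -0.0103,  0.0067]), 'finger_force': 0.0, 'grip_width': 0.08677711113430966}
top {'vfov': 43.52882129440179, 'cx': 255.40933229917206, 'cy': 192.23636329331717, 'extrinsics': array([[ 0.0181,  0.9809, -0.1938,  0.2618],
       [-0.9997,  0.0142, -0.0214, -0.0129],
       [-0.0182,  0.1942,  0.9808,  1.2742],
       [ 0.    ,  0.    ,  0.    ,  1.    ]])}
side {'vfov': 43.59793699636701, 'cx': 257.37829873901984, 'cy': 192.16439258150228, 'extrinsics': array([[-0.6582,  0.5018, -0.5613, -0.1308],
       [-0.7529, -0.4376,  0.4916,  0.5767],
       [ 0.0011,  0.7461,  0.6658,  0.852 ],
       [ 0.    ,  0.    ,  0.    ,  1.    ]])}
```

View pics/top0.png

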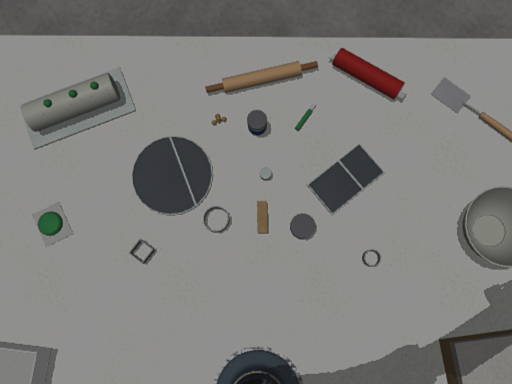

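View pics/side0.png

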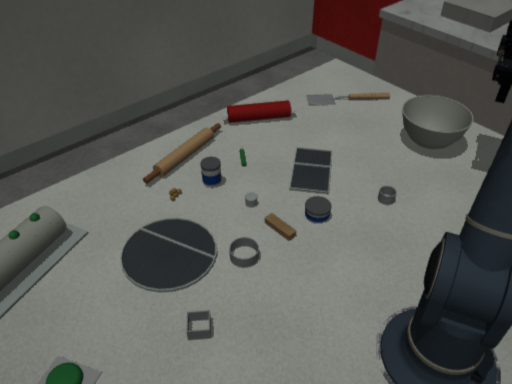

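The top view shows the tall tub at (257,122), the squat tub at (303,226), the dust pot at (266,173) and the small ring at (371,258). The square cutter is at (143,251), the spare ring at (217,219), the oblong tray at (345,179) and the round tray at (173,175). The side view shows the same layout.

```bash
cat > h.py <<'E'
from cell import readout, cams
import cv2,numpy as np
np.set_printoptions(precision=4,suppress=True)
def ray(f,uv,z):
    "pixels (N,2) onto plane height z -> world xy"
    uv=np.atleast_2d(uv).astype(float);h=f["pixels"].shape[0]
    F=h/2/np.tan(np.radians(f["vfov"]/2));E=f["extrinsics"]
    d=np.c_[(uv[:,0]-f["cx"])/F,-(uv[:,1]-f["cy"])/F,-np.ones(len(uv))]@E[:3,:3].T
    return (E[:3,3]+d*((z-E[2,3])/d[:,2])[:,None])[:,:2]
def proj(f,p):
    h=f["pixels"].shape[0];F=h/2/np.tan(np.radians(f["vfov"]/2));E=f["extrinsics"]
    c=(np.atleast_2d(p)-E[:3,3])@E[:3,:3]
    return np.c_[f["cx"]+F*c[:,0]/-c[:,2],f["cy"]-F*c[:,1]/-c[:,2]]
def snap(n,name):
    f=cams.grab_frame(n);cv2.imwrite(f"pics/{name}.png",f["pixels"]);return f
E
python3 - <<'E'
from h import *
f=snap("top","top1");im=f["pixels"]
g=cv2.cvtColor(im,cv2.COLOR_BGR2GRAY)
m=(g<95).astype(np.uint8)
c,_=cv2.findContours(m,cv2.RETR_EXTERNAL,cv2.CHAIN_APPROX_NONE)
for k in c:
    a=cv2.contourArea(k)
    if a<40 or a>8000: continue
    (x,y),(w,h),an=cv2.minAreaRect(k)
    print(np.round([x,y,w,h,an,a],1), "z=.03:",ray(f,[x,y],.03)[0],"z=.008",ray(f,[x,y],.008)[0])
big=cv2.resize(im[90:290,120:420],None,fx=2.66,fy=2.66,interpolation=cv2.INTER_CUBIC);cv2.imwrite("pics/crop1.png",big)
for n,p in dict(tall=(257,117),squat=(303,226),dust=(266,173),small=(371,258),sq=(143,251),big=(217,219)).items(): print(n,ray(f,p,.03)[0],np.linalg.norm(ray(f,p,.03)))
snap("wrist","w0")
E
```

```text
[ 26.  363.4  56.7  37.5   7.1 737.5] z=.03: [0.066  0.5765] z=.008 [0.0625 0.5869]
[491.9 254.6  41.7  15.   11.9 246.5] z=.03: [ 0.3543 -0.5915] z=.008 [ 0.356  -0.6017]
[142.9 251.3  20.6  18.7  38.7 340.5] z=.03: [0.3477 0.3024] z=.008 [0.3492 0.3079]
[302.5 226.5  25.   25.   90.  496.5] z=.03: [ 0.4188 -0.1097] z=.008 [ 0.4216 -0.1114]
[ 50. 223.  24.  24.  90. 448.] z=.03: [0.4176 0.5521] z=.008 [0.4203 0.5621]
[212.  213.6  11.9  24.8  51.7  52.5] z=.03: [0.449  0.1268] z=.008 [0.4523 0.1293]
[475.7 243.2  74.9  27.7  58.6 503. ] z=.03: [ 0.3828 -0.5526] z=.008 [ 0.3849 -0.5621]
[262.5 218.    9.   30.    0.   60. ] z=.03: [ 0.4395 -0.0055] z=.008 [ 0.4426 -0.0054]
[487.4 202.7  22.9  54.3  66.6 489. ] z=.03: [ 0.4886 -0.5902] z=.008 [ 0.4926 -0.6004]
[ 334.4  187.1   37.9   39.1   50.  1343. ] z=.03: [ 0.5245 -0.1938] z=.008 [ 0.5292 -0.197 ]
[361.1 165.5  37.6  25.4  49.1 883. ] z=.03: [ 0.5841 -0.2651] z=.008 [ 0.5898 -0.2695]
[ 196.4  166.2   72.6   27.    69.3 1348. ] z=.03: [0.5764 0.1733] z=.008 [0.582  0.1766]
[ 158.1  180.3   76.8   50.2   69.4 3074. ] z=.03: [0.5362
[... 432 characters left out ...]
944] z=.008 [0.7592 0.6051]
[73.  93.5  7.   8.  90.  45. ] z=.03: [0.7792 0.5246] z=.008 [0.7883 0.5341]
[94.  85.   8.5  7.1 45.  48. ] z=.03: [0.8048 0.4682] z=.008 [0.8144 0.4767]
[  79.3  112.3   34.1   98.6   56.6 1284.5] z=.03: [0.7245 0.502 ] z=.008 [0.7327 0.5112]
[262.   79.7  13.  114.3  77.  708. ] z=.03: [0.8253 0.0019] z=.008 [0.8352 0.0021]
[ 368.5   75.    82.9   22.7   29.2 1571. ] z=.03: [ 0.8419 -0.2918] z=.008 [ 0.8522 -0.2968]
tall [0.7165 0.0137] 0.7166549459442293
squat [ 0.4201 -0.111 ] 0.43454582255723867
dust [ 0.5602 -0.013 ] 0.5603908893059035
small [ 0.3406 -0.2845] 0.44376193792597973
sq [0.3486 0.3022] 0.46136201416254735
big [0.435  0.1133] 0.44950940029916076
```

View pics/crop1.png

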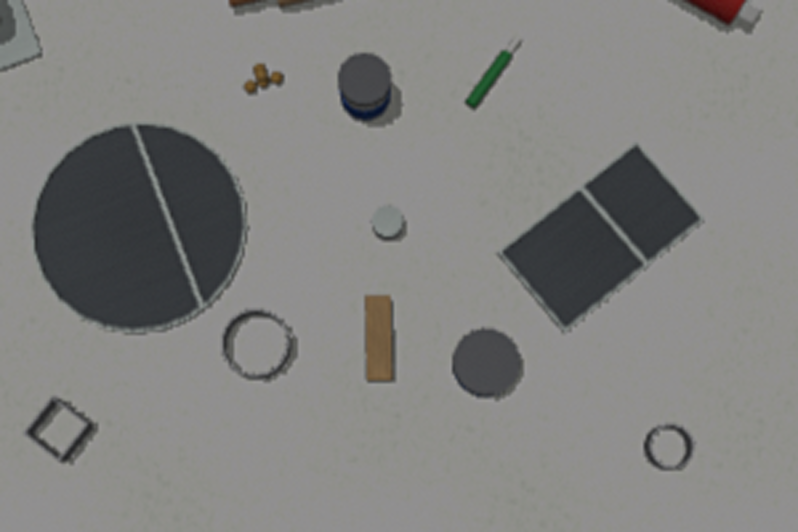

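View pics/w0.png

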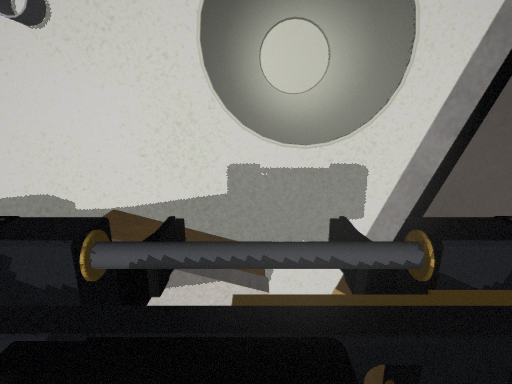

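The crop shows the trays clearly: the round tray's divider runs from about (135,125) to (203,305) in the crop, and the oblong tray's larger bay is at lower left. The wrist view looks ahead of the tool (along tool x), with the fingers along the image's horizontal.

```bash
python3 - <<'E'
from h import *
f=cams.grab_frame("top");im=f["pixels"];g=cv2.cvtColor(im,cv2.COLOR_BGR2GRAY)
m=(g<95).astype(np.uint8)
c,_=cv2.findContours(m,cv2.RETR_EXTERNAL,cv2.CHAIN_APPROX_NONE)
def at(x,y): return min(c,key=lambda k:np.hypot(*(np.array(cv2.minAreaRect(k)[0])-(x,y))))
for n,(x,y) in dict(big=(334.4,187.1),small=(361.1,165.5)).items():
    w=ray(f,at(x,y)[:,0],.004);r=cv2.minAreaRect((w*1000).astype(np.float32));print("oblong",n,r)
w=np.r_[ray(f,at(196,166)[:,0],.004),ray(f,at(158,180)[:,0],.004)]
hull=cv2.convexHull((w*1000).astype(np.float32));print("round circ",cv2.minEnclosingCircle(hull),cv2.fitEllipse(hull))
# divider line: bright pixels inside disc
mask=np.zeros_like(m);cv2.fillPoly(mask,[cv2.convexHull(np.r_[at(196,166),at(158,180)])],1);mask=cv2.erode(mask,np.ones((7,7)))
ys,xs=np.nonzero(mask&(g>110));d=ray(f,np.c_[xs,ys],.008)*1000
print("divider",cv2.fitLine(d.astype(np.float32),cv2.DIST_HUBER,0,.01,.01).ravel(),len(d))
r=cv2.minAreaRect((ray(f,at(143,251)[:,0],.03)*1000).astype(np.float32));print("square",r)
r=cv2.minEnclosingCircle((ray(f,at(302,226)[:,0],.036)*1000).astype(np.float32));print("squat",r)
for n,(x,y),z,R in(("small",(371,258),.03,22),("bigring",(217,219),.03,34),("tall",(257,117),.068,27),("dust",(266,173),.026,16)):
    p=g[y-20:y+21,x-20:x+21];print(n,ray(f,(x,y),z)[0])
s=readout.read_state();w=cams.grab_frame("wrist")
from scipy.spatial.transform import Rotation as Ro
q=s["eef_rot"];T=Ro.from_quat([q[1],q[2],q[3],q[0]]).as_matrix();E=w["extrinsics"]
print("cam in tool",T.T@(E[:3,3]-s["tcp_pos"]),"\n",T.T@E[:3,:3],w["vfov"],w["cx"],w["cy"])
E
```

```text
oblong big ((529.91162109375, -197.62100219726562), (101.14488983154297, 106.64423370361328), 39.61468505859375)
oblong small ((590.9112548828125, -270.2125549316406), (99.88162231445312, 70.55077362060547), 39.67219543457031)
round circ ((557.8196411132812, 241.99612426757812), 110.25311279296875) ((558.565185546875, 242.96926879882812), (213.35231018066406, 218.3848876953125), 146.82981872558594)
divider [  0.9227   0.3855 567.2194 213.0285] 90
square ((347.84246826171875, 302.3934631347656), (54.61440658569336, 47.38541030883789), 53.71743392944336)
squat ((419.102783203125, -110.0974349975586), 34.83022689819336)
small [ 0.3406 -0.2845]
bigring [0.435  0.1133]
tall [0.7026 0.0129]
dust [ 0.5612 -0.013 ]
cam in tool [ 0.07   -0.0011 -0.1532] 
 [[ 0.0006  0.9669  0.255 ]
 [ 1.     -0.0004 -0.0005]
 [-0.0004  0.255  -0.9669]] 67.28784464717978 256.6292539033394 190.4562408596897
```

>>> jog_arm([
  [1, 8, 24, 0, 7],
  [1, 16, 48, 0, 14],
  [1, 24, 73, 0, 21],
  [1, 32, 98, 0, 28],
  [1, 40, 122, 0, 35],
  [1, 48, 146, 0, 42],
  [1, 56, 171, 0, 49],
  [1, 64, 195, 0, 56],
  [1, 72, 220, 0, 63],
  [1, 80, 244, 0, 70],
  [1, 88, 268, 0, 77],
  [1, 96, 293, 0, 84],
])

```text
t: 1.3
tcp_pos: [0.3732, -0.3215, 0.2307]
eef_rot: [0.0, 0.584, 0.812, -0.0]
wrist_force: [-1.0, -0.1, -0.5]
grip_width: 0.0866
finger_force: 0.0
```

>>> jog_arm([
  [1, 0, 0, -20, 7],
  [1, 0, 0, -40, 14],
  [1, 0, 0, -60, 21],
  [1, 0, 0, -80, 21.8],
  [1, 0, 0, -80, 21.8],
  [1, 0, 0, -80, 21.8],
])

```text
t: 1.8
tcp_pos: [0.3726, -0.3223, 0.1502]
eef_rot: [-0.001, 0.423, 0.906, 0.0]
wrist_force: [0.2, 0.3, 0.7]
grip_width: 0.0871
finger_force: 0.0
```

```bash
python3 - <<'E'
from h import *
f=snap("wrist","w1");s=readout.read_state();print(s["t"],s["tcp_pos"],s["eef_rot"],proj(f,[[.3406,-.2845,.03]]))
E
```

```text
1.85 [ 0.3734 -0.3228  0.1512] [0.0003 0.4228 0.9062 0.    ] [[255.5973 137.6109]]
```

View pics/w1.png

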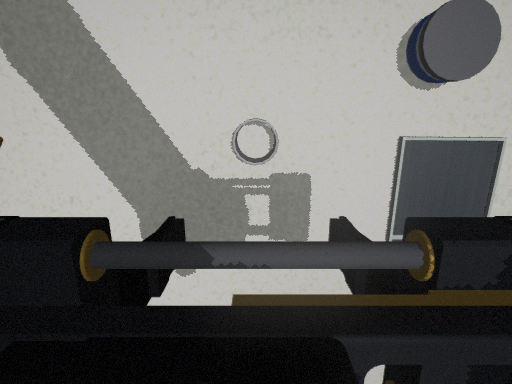

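The ring's centre is near (255,141), the squat tub is at upper right, and the oblong tray's corner is at right.

```bash
python3 - <<'E'
from h import *
f=cams.grab_frame("wrist")
print(ray(f,[255,141.5],.015),ray(f,[255,140],.03))
g=cv2.cvtColor(f["pixels"],cv2.COLOR_BGR2GRAY)[110:175,220:290]
m=(g<150).astype(np.uint8);c,_=cv2.findContours(m,cv2.RETR_EXTERNAL,cv2.CHAIN_APPROX_NONE)
k=max(c,key=cv2.contourArea);(x,y),r=cv2.minEnclosingCircle(k);print(x+220,y+110,r,ray(f,[x+220,y+110],.02))
E
```

```text
[[ 0.3444 -0.2895]] [[ 0.3427 -0.2873]]
253.32492446899414 139.9235897064209 24.1035213470459 [[ 0.3419 -0.289 ]]
```

>>> jog_arm([
  [1, -15, 17, -15, 0],
  [1, -30, 35, -40, 0],
  [1, -30, 35, -70, 0],
  [1, -30, 35, -100, 0],
  [1, -30, 35, -122, 0],
  [1, -30, 35, -137, 0],
  [1, -30, 35, -137, 0],
  [0.2, -30, 35, -137, 0],
  [0.2, -30, 35, -137, 0],
  [0.2, -30, 35, -137, 0],
  [0.2, -30, 35, -137, 0],
  [0.2, -30, 35, -137, 0],
], squeeze=15)

```text
t: 2.9
tcp_pos: [0.3435, -0.288, 0.0145]
eef_rot: [0.001, 0.423, 0.906, -0.0]
wrist_force: [-1.0, 0.2, -0.0]
grip_width: 0.0616
finger_force: 0.0
```

>>> jog_arm([
  [0.2, 0, 0, 0, 0],
  [0.2, 0, 0, 0, 0],
  [0.2, 0, 0, 0, 0],
])

```text
t: 3.15
tcp_pos: [0.343, -0.2877, 0.0137]
eef_rot: [0.0, 0.422, 0.906, -0.0]
wrist_force: [0.3, -0.1, 2.7]
grip_width: 0.0427
finger_force: 15.0
```

>>> jog_arm([
  [0.2, 0, 0, 30, 0],
  [0.2, 0, 0, 60, 0],
  [0.2, 35, 3, 60, 0],
  [0.2, 70, 5, 60, 0],
  [0.2, 105, 8, 60, 0],
  [0.2, 140, 10, 60, 0],
  [0.2, 175, 13, 60, 0],
  [0.2, 210, 15, 60, 0],
  [0.2, 235, 17, 60, 0],
  [0.2, 248, 18, 60, 0],
  [0.2, 248, 18, 60, 0],
  [0.2, 248, 18, 40, 0],
])

```text
t: 4.15
tcp_pos: [0.594, -0.2697, 0.0564]
eef_rot: [0.003, 0.422, 0.907, 0.0]
wrist_force: [0.3, 0.4, -0.4]
grip_width: 0.0427
finger_force: 15.0
```

>>> jog_arm([
  [0.2, 0, 0, -15, 0],
  [0.2, 0, 0, -25, 0],
  [0.2, 0, 0, -32, 0],
  [0.2, 0, 0, -35, 0],
  [0.2, 0, 0, -35, 0],
])

```text
t: 4.57
tcp_pos: [0.5904, -0.2697, 0.0185]
eef_rot: [-0.0, 0.423, 0.906, -0.0]
wrist_force: [0.9, 0.3, -1.0]
grip_width: 0.0431
finger_force: 15.0
```

>>> jog_arm([
  [0.75, 0, 0, 0, 0],
  [0.75, 0, 0, 0, 0],
  [0.75, 0, 0, 0, 0],
  [0.75, 0, 0, 0, 0],
  [0.75, 0, 0, 0, 0],
  [0.75, 0, 0, 0, 0],
  [0.75, 0, 0, 15, 0],
  [0.75, 0, 0, 40, 0],
  [1, 0, 0, 80, 0],
  [1, 32, -38, 110, 0],
  [1, 32, -38, 130, 0],
  [1, 32, -38, 130, 0],
])

```text
t: 5.57
tcp_pos: [0.6279, -0.3121, 0.1567]
eef_rot: [0.007, 0.424, 0.906, -0.0]
wrist_force: [0.7, -1.2, 0.3]
grip_width: 0.0828
finger_force: 0.0
```

```bash
python3 - <<'E'
from h import *
f=snap("wrist","w2");s=readout.read_state();print(s["t"],s["tcp_pos"],proj(f,[[.5909,-.2702,.004],[.5299,-.1976,.004]]))
E
```

```text
5.6167 [ 0.6258 -0.3099  0.1535] [[253.5663 126.6777]
 [252.931   24.0848]]
```

View pics/w2.png

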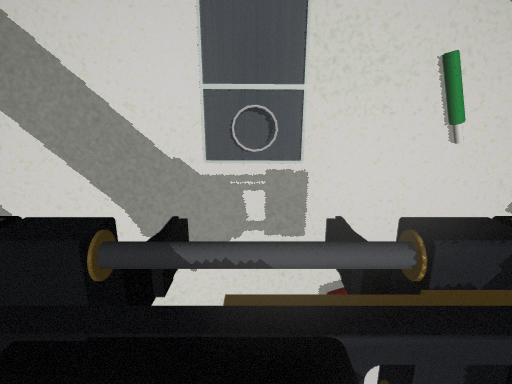

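>>> jog_arm([
  [1, 10, 20, 20, 0],
  [1, 20, 46, 40, 0],
  [1, 34, 82, 50, 0],
  [1, 48, 118, 50, 0],
  [1, 62, 154, 50, 0],
  [1, 76, 190, 50, 0],
  [1, 90, 226, 50, 0],
  [1, 102, 256, 50, 0],
  [1, 112, 280, 50, 0],
  [1, 113, 283, 50, 0],
  [1, 113, 283, 50, 0],
  [1, 113, 283, 50, 0],
])

```text
t: 6.62
tcp_pos: [0.7351, -0.0252, 0.198]
eef_rot: [-0.001, 0.422, 0.906, -0.001]
wrist_force: [0.3, -0.4, 0.4]
grip_width: 0.087
finger_force: 0.0
```

```bash
python3 - <<'E'
from h import *
f=snap("wrist","w3");s=readout.read_state();print(s["t"],s["tcp_pos"],proj(f,[[.7026,.0129,.068]]))
E
```

```text
6.6667 [ 0.7352 -0.0265  0.1981] [[255.7008 136.0073]]
```

View pics/w3.png

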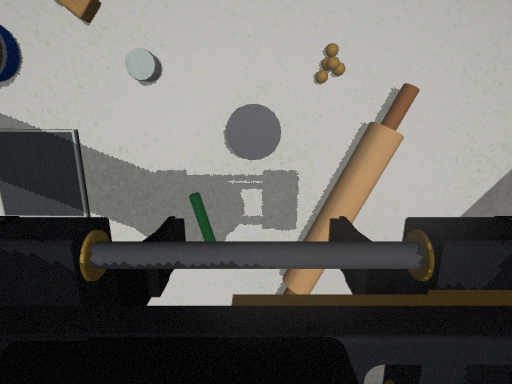

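w2: the ring stands in the small bay's middle, at about (255,129). w3: the tall tub's lid is at (253,132), and the rolling pin to its right is clear of the fingers.

```bash
python3 - <<'E'
from h import *
f=cams.grab_frame("wrist");print(readout.read_state()["tcp_pos"],ray(f,[252.7,131.5],.068))
E
```

```text
[ 0.7354 -0.0271  0.1982] [[0.6979 0.0129]]
```

>>> jog_arm([
  [1, -18, 19, -10, 0],
  [1, -37, 39, -30, 0],
  [1, -37, 39, -60, 0],
  [1, -37, 39, -95, 0],
  [1, -37, 39, -130, 0],
  [1, -37, 39, -150, 0],
  [1, -37, 39, -164, 0],
  [1, -37, 39, -164, 0],
  [0.4, -37, 39, -164, 0],
  [0.4, -37, 39, -164, 0],
  [0.4, -37, 39, -164, 0],
  [0.4, -37, 39, -164, 0],
], squeeze=20)

```text
t: 7.72
tcp_pos: [0.7002, 0.0145, 0.0365]
eef_rot: [0.001, 0.423, 0.906, 0.001]
wrist_force: [0.2, 0.5, 0.3]
grip_width: 0.0681
finger_force: 0.0
```

>>> jog_arm([
  [0.4, 0, 0, 0, 0],
  [0.4, 0, 0, 0, 0],
  [0.4, 0, 0, 0, 0],
])

```text
t: 7.97
tcp_pos: [0.699, 0.0141, 0.0353]
eef_rot: [0.0, 0.422, 0.906, -0.0]
wrist_force: [-0.9, -1.0, 2.9]
grip_width: 0.0536
finger_force: 20.0
```

>>> jog_arm([
  [0.4, 0, 0, 25, 0],
  [0.4, 0, 0, 55, 0],
  [0.4, -15, -19, 70, 0],
  [0.4, -36, -45, 70, 0],
  [0.4, -57, -72, 70, 0],
  [0.4, -78, -98, 70, 0],
  [0.4, -100, -125, 70, 0],
  [0.4, -121, -152, 70, 0],
  [0.4, -142, -178, 70, 0],
  [0.4, -158, -198, 70, 0],
  [0.4, -168, -211, 70, 0],
  [0.4, -168, -211, 70, 0],
])

```text
t: 8.97
tcp_pos: [0.5275, -0.2012, 0.1039]
eef_rot: [-0.001, 0.425, 0.905, -0.002]
wrist_force: [-0.7, -0.2, -1.8]
grip_width: 0.0534
finger_force: 20.0
```

>>> jog_arm([
  [0.4, 0, 0, -25, 0],
  [0.4, 0, 0, -45, 0],
  [0.4, 0, 0, -58, 0],
  [0.4, 0, 0, -63, 0],
  [0.4, 0, 0, -65, 0],
  [0.4, 0, 0, -65, 0],
])

```text
t: 9.47
tcp_pos: [0.5312, -0.1956, 0.0397]
eef_rot: [-0.0, 0.422, 0.907, 0.0]
wrist_force: [0.2, 0.0, -2.2]
grip_width: 0.0536
finger_force: 20.0
```

>>> jog_arm([
  [0.85, 0, 0, 0, 0],
  [0.85, 0, 0, 0, 0],
  [0.85, 0, 0, 0, 0],
  [0.85, 0, 0, 0, 0],
  [0.85, 0, 0, 0, 0],
  [0.85, 0, 0, 15, 0],
  [0.85, 0, 0, 45, 0],
  [1, 0, 0, 80, 0],
  [1, 0, 0, 110, 0],
  [1, -10, 30, 110, 0],
  [1, -20, 60, 110, 0],
  [1, -30, 92, 110, 0],
])

```text
t: 10.47
tcp_pos: [0.501, -0.1044, 0.1504]
eef_rot: [0.001, 0.424, 0.906, 0.0]
wrist_force: [-0.2, 0.7, 0.0]
grip_width: 0.0866
finger_force: 0.0
```

>>> jog_arm([
  [1, -12, 37, 0, 0],
  [1, -24, 74, 0, 0],
  [1, -36, 110, 0, 0],
  [1, -48, 147, 0, 0],
  [1, -60, 184, 0, 0],
  [1, -72, 221, 0, 0],
  [1, -84, 257, 0, 0],
  [1, -96, 294, 0, 0],
  [1, -108, 331, 0, 0],
  [1, -118, 358, 0, 0],
  [1, -121, 368, 0, 0],
  [1, -121, 368, 0, 0],
])

```text
t: 11.47
tcp_pos: [0.3786, 0.2669, 0.1501]
eef_rot: [-0.0, 0.42, 0.908, 0.001]
wrist_force: [0.2, -0.2, -0.1]
grip_width: 0.0872
finger_force: 0.0
```

```bash
python3 - <<'E'
from h import *
f=snap("wrist","w4");s=readout.read_state();print(s["t"],s["tcp_pos"],s["eef_rot"],proj(f,[[.348,.302,.03]]))
E
```

```text
11.5167 [0.3795 0.2645 0.1498] [0.0001 0.421  0.9071 0.0003] [[254.9537 140.6172]]
```

View pics/w4.png

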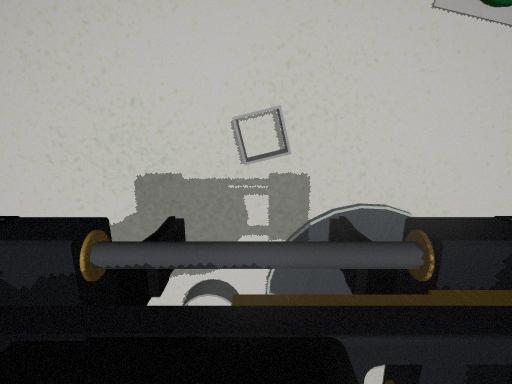

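The square cutter's corners are about (233,119), (279,107), (290,153) and (243,164). That puts its centre at (261,136) with the sides turned about 14.5° from the finger line.

```bash
python3 - <<'E'
from h import *
f=cams.grab_frame("wrist");print(readout.read_state()["tcp_pos"],ray(f,[261,135.7],.024))
g=cv2.cvtColor(f["pixels"],cv2.COLOR_BGR2GRAY)[95:172,222:302]
m=(g<165).astype(np.uint8);c,_=cv2.findContours(m,cv2.RETR_EXTERNAL,cv2.CHAIN_APPROX_NONE)
k=max(c,key=cv2.contourArea)[:,0]+[222,95];w=(ray(f,k,.024)*1000).astype(np.float32);print(cv2.minAreaRect(w))
E
```

```text
[0.3801 0.263  0.1495] [[0.3506 0.3064]]
((349.1928405761719, 307.9533996582031), (50.49635696411133, 46.830787658691406), 54.06160354614258)
```

>>> jog_arm([
  [1, -15, 21, -10, 7],
  [1, -30, 43, -35, 14],
  [1, -30, 43, -70, 14],
  [1, -30, 43, -100, 14],
  [1, -30, 43, -122, 14],
  [1, -30, 43, -136, 14],
  [1, -30, 43, -136, 14],
  [0.2, -30, 43, -136, 14],
  [0.2, -30, 43, -136, 14],
  [0.2, -30, 43, -136, 14],
  [0.2, -30, 43, -136, 14],
  [0.2, -30, 43, -136, 14],
], squeeze=15)

```text
t: 12.57
tcp_pos: [0.3507, 0.3066, 0.0144]
eef_rot: [0.001, 0.309, 0.951, 0.001]
wrist_force: [0.6, -0.3, 0.5]
grip_width: 0.0613
finger_force: 0.0
```

>>> jog_arm([
  [0.2, 0, 0, 0, 0],
  [0.2, 0, 0, 0, 0],
  [0.2, 0, 0, 0, 0],
])

```text
t: 12.82
tcp_pos: [0.3502, 0.3066, 0.0139]
eef_rot: [0.0, 0.309, 0.951, 0.0]
wrist_force: [0.4, -0.3, 2.6]
grip_width: 0.0458
finger_force: 15.0
```

>>> jog_arm([
  [0.2, 0, 0, 30, 0],
  [0.2, 0, 0, 60, 0],
  [0.2, 25, -14, 60, -6],
  [0.2, 58, -31, 60, -12],
  [0.2, 91, -49, 60, -18],
  [0.2, 124, -67, 60, -24],
  [0.2, 157, -85, 60, -30],
  [0.2, 190, -103, 60, -31],
  [0.2, 218, -118, 60, -31],
  [0.2, 234, -127, 60, -31],
  [0.2, 234, -127, 60, -31],
  [0.2, 234, -127, 40, -31],
])

```text
t: 13.82
tcp_pos: [0.5873, 0.1797, 0.0562]
eef_rot: [0.002, 0.553, 0.833, 0.003]
wrist_force: [-0.1, 0.8, 0.6]
grip_width: 0.0459
finger_force: 15.0
```

>>> jog_arm([
  [0.2, 0, 0, -15, 0],
  [0.2, 0, 0, -25, 0],
  [0.2, 0, 0, -32, 0],
  [0.2, 0, 0, -35, 0],
  [0.2, 0, 0, -35, 0],
])

```text
t: 14.23
tcp_pos: [0.5834, 0.1799, 0.0185]
eef_rot: [-0.0, 0.551, 0.834, -0.0]
wrist_force: [0.3, 0.6, -0.7]
grip_width: 0.0459
finger_force: 15.0
```

>>> jog_arm([
  [0.75, 0, 0, 0, 0],
  [0.75, 0, 0, 0, 0],
  [0.75, 0, 0, 0, 0],
  [0.75, 0, 0, 0, 0],
  [0.75, 0, 0, 0, 0],
  [0.75, 0, 0, 0, 0],
  [0.75, 0, 0, 15, 0],
  [0.75, 0, 0, 45, 0],
  [1, 0, 0, 80, 0],
  [1, 20, -30, 110, 0],
  [1, 20, -46, 132, 0],
  [1, 20, -46, 132, 0],
])

```text
t: 15.23
tcp_pos: [0.6088, 0.1289, 0.1559]
eef_rot: [0.005, 0.555, 0.832, 0.002]
wrist_force: [1.1, -0.1, 0.2]
grip_width: 0.0831
finger_force: 0.0
```

```bash
python3 - <<'E'
from h import *
f=snap("wrist","w5");s=readout.read_state();print(s["t"],s["tcp_pos"],proj(f,[[.5845,.1798,.004],[.5436,.2776,.004]]))
E
```

```text
15.2833 [0.6066 0.131  0.1534] [[252.0865 127.7124]
 [251.5153  12.133 ]]
```

View pics/w5.png

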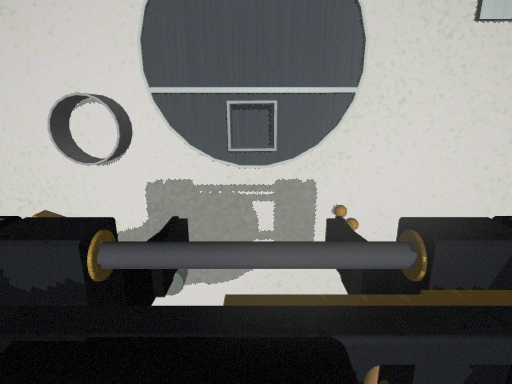

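>>> jog_arm([
  [1, -18, -32, 0, 0],
  [1, -36, -64, 0, 0],
  [1, -54, -95, 0, 0],
  [1, -72, -127, 0, 0],
  [1, -90, -158, 0, 0],
  [1, -108, -190, 0, 0],
  [1, -126, -222, 0, 0],
  [1, -144, -254, 0, 0],
  [1, -160, -282, 0, 0],
  [1, -165, -290, 0, 0],
  [1, -165, -290, 0, 0],
  [1, -165, -290, 0, 0],
])

```text
t: 16.28
tcp_pos: [0.439, -0.1554, 0.1501]
eef_rot: [-0.0, 0.552, 0.834, 0.0]
wrist_force: [0.9, 0.3, 0.6]
grip_width: 0.087
finger_force: 0.0
```

```bash
python3 - <<'E'
from h import *
f=snap("wrist","w6");s=readout.read_state();print(s["t"],s["tcp_pos"],proj(f,[[.419,-.11,.036]]))
g=cv2.cvtColor(f["pixels"],cv2.COLOR_BGR2GRAY);p=proj(f,[[.419,-.11,.036]])[0].astype(int)
m=cv2.inRange(g,60,115);c,_=cv2.findContours(m,cv2.RETR_EXTERNAL,cv2.CHAIN_APPROX_NONE)
for k in c:
    if cv2.contourArea(k)>1200 and cv2.boundingRect(k)[1]<170:
        e=cv2.minEnclosingCircle(k);print(e,cv2.contourArea(k),ray(f,e[0],.036))
E
```

```text
16.3333 [ 0.4396 -0.1547  0.1503] [[255.435  138.0948]]
((257.9958190917969, 136.96522521972656), 36.090576171875) 3884.0 [[ 0.4208 -0.1081]]
```

View pics/w6.png

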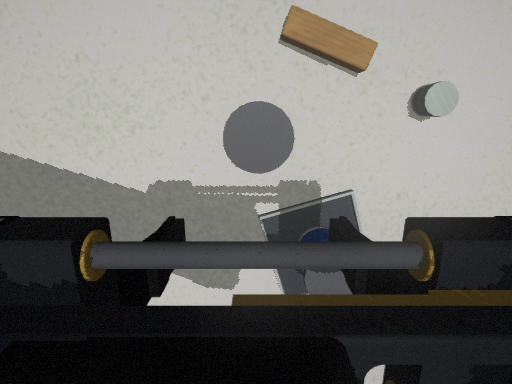

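w5: the square cutter is central in its bay, at (252,126). w6: the squat lid is at (258,137), and the tall tub is clear.

>>> jog_arm([
  [1, -9, 23, -10, 0],
  [1, -19, 46, -35, 0],
  [1, -19, 46, -70, 0],
  [1, -19, 46, -100, 0],
  [1, -19, 46, -122, 0],
  [1, -19, 46, -136, 0],
  [1, -19, 46, -136, 0],
  [0.5, -19, 46, -136, 0],
  [0.5, -19, 46, -136, 0],
  [0.5, -19, 46, -136, 0],
  [0.5, -19, 46, -136, 0],
  [0.5, -19, 46, -136, 0],
], squeeze=20)

```text
t: 17.33
tcp_pos: [0.4209, -0.1106, 0.0155]
eef_rot: [0.001, 0.552, 0.834, 0.0]
wrist_force: [0.4, 0.5, 3.6]
grip_width: 0.0654
finger_force: 20.0
```

>>> jog_arm([
  [0.5, 0, 0, 0, 0],
  [0.5, 0, 0, 0, 0],
  [0.5, 0, 0, 0, 0],
])

```text
t: 17.58
tcp_pos: [0.4209, -0.1106, 0.0155]
eef_rot: [0.001, 0.552, 0.834, 0.0]
wrist_force: [-1.5, 1.2, 7.6]
grip_width: 0.0657
finger_force: 20.0
```

>>> jog_arm([
  [0.5, 0, 0, 30, 0],
  [0.5, 0, 0, 65, 0],
  [0.5, 5, 15, 90, 0],
  [0.5, 14, 45, 100, 0],
  [0.5, 25, 80, 100, 0],
  [0.5, 36, 115, 100, 0],
  [0.5, 47, 150, 100, 0],
  [0.5, 58, 185, 100, 0],
  [0.5, 69, 220, 100, 0],
  [0.5, 80, 255, 100, 0],
  [0.5, 92, 290, 100, 0],
  [0.5, 103, 325, 100, 0],
])

```text
t: 18.58
tcp_pos: [0.5232, 0.2155, 0.1144]
eef_rot: [0.0, 0.552, 0.834, -0.0]
wrist_force: [1.0, -0.5, -0.9]
grip_width: 0.0653
finger_force: 20.0
```

>>> jog_arm([
  [0.5, 10, 30, 0, 0],
  [0.5, 18, 55, 0, 0],
  [0.5, 20, 62, 0, 0],
  [0.5, 20, 62, -30, 0],
  [0.5, 20, 62, -60, 0],
  [0.5, 20, 62, -80, 0],
  [0.5, 20, 62, -90, 0],
  [0.5, 20, 62, -95, 0],
  [0.5, 20, 62, -95, 0],
])

```text
t: 19.33
tcp_pos: [0.5425, 0.2755, 0.0199]
eef_rot: [-0.0, 0.552, 0.834, -0.001]
wrist_force: [-0.3, 0.2, -0.8]
grip_width: 0.0657
finger_force: 20.0
```

>>> jog_arm([
  [1, 0, 0, 0, 0],
  [1, 0, 0, 0, 0],
  [1, 0, 0, 0, 0],
  [1, 0, 0, 0, 0],
  [1, 0, 0, 0, 0],
  [1, 0, 0, 15, 0],
  [1, 0, 0, 45, 0],
  [1, 0, 0, 80, 0],
  [1, 10, -23, 110, 0],
  [1, 20, -46, 131, 0],
  [1, 20, -46, 131, 0],
  [1, 20, -46, 131, 0],
])

```text
t: 20.33
tcp_pos: [0.5646, 0.2289, 0.152]
eef_rot: [0.001, 0.553, 0.833, 0.001]
wrist_force: [-0.1, 0.5, -0.1]
grip_width: 0.0872
finger_force: 0.0
```

```bash
python3 - <<'E'
from h import *
f=snap("wrist","w7");s=readout.read_state();print(s["t"],s["tcp_pos"],proj(f,[[.5436,.2776,.04]]))
c=f["pixels"];g=cv2.cvtColor(c,cv2.COLOR_BGR2GRAY)
print(g[136,200:310:6])
E
```

```text
20.3833 [0.563  0.23   0.1507] [[255.1331 134.118 ]]
[ 86  92  89  84 119 117 121 119 120 118 119 119 121 120 120 112  93  97
  93]
```

View pics/w7.png

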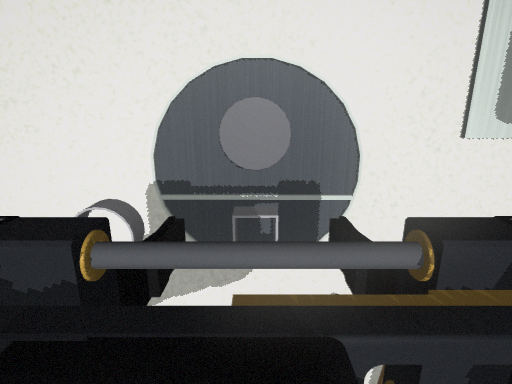

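>>> jog_arm([
  [1, 3, -35, 0, 0],
  [1, 5, -70, 0, 0],
  [1, 7, -105, 0, 0],
  [1, 9, -140, 0, 0],
  [1, 11, -175, 0, 0],
  [1, 13, -210, 0, 0],
  [1, 15, -245, 0, 0],
  [1, 17, -275, 0, 0],
  [1, 18, -289, 0, 0],
  [1, 18, -289, 0, 0],
  [1, 18, -289, 0, 0],
])

```text
t: 21.3
tcp_pos: [0.5805, -0.057, 0.1497]
eef_rot: [-0.001, 0.551, 0.834, 0.0]
wrist_force: [-0.2, 0.8, -0.3]
grip_width: 0.0876
finger_force: 0.0
```

```bash
python3 - <<'E'
from h import *
f=snap("wrist","w8");s=readout.read_state();print(s["t"],s["tcp_pos"],proj(f,[[.561,-.013,.026]]))
E
```

```text
21.35 [ 0.5807 -0.0557  0.15  ] [[255.4646 138.9794]]
```

View pics/w8.png

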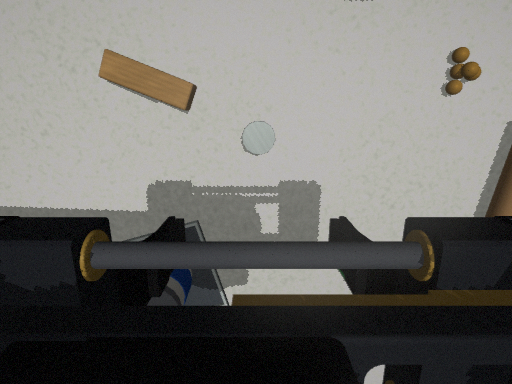

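w7: the squat lid is at (255,133), where it was meant to be. w8: the dust pot's lid is at (258.5,138).

```bash
python3 - <<'E'
from h import *
f=cams.grab_frame("wrist");print(readout.read_state()["tcp_pos"],ray(f,[258.5,138],.026))
E
```

```text
[ 0.5807 -0.0552  0.1503] [[ 0.5634 -0.0097]]
```

>>> jog_arm([
  [1, -9, 23, -10, 0],
  [1, -17, 46, -35, 0],
  [0.7, -17, 46, -70, 0],
  [0.7, -17, 46, -100, 0],
  [0.7, -17, 46, -124, 0],
  [0.7, -17, 46, -138, 0],
  [0.7, -17, 46, -138, 0],
  [0.1, -17, 46, -138, 0],
  [0.1, -17, 46, -138, 0],
  [0.1, -17, 46, -138, 0],
  [0.1, -17, 46, -138, 0],
  [0.1, -17, 46, -138, 0],
], squeeze=10)

```text
t: 22.4
tcp_pos: [0.5644, -0.0125, 0.0133]
eef_rot: [0.001, 0.552, 0.834, 0.0]
wrist_force: [0.3, 0.3, -1.1]
grip_width: 0.0354
finger_force: 0.0
```

>>> jog_arm([
  [0.1, 0, 0, 0, 0],
  [0.1, 0, 0, 0, 0],
  [0.1, 0, 0, 0, 0],
  [0.1, 0, 0, 0, 0],
])

```text
t: 22.73
tcp_pos: [0.5642, -0.0126, 0.0131]
eef_rot: [0.0, 0.552, 0.834, 0.0]
wrist_force: [-0.5, -0.1, 6.0]
grip_width: 0.0316
finger_force: 10.0
```

>>> jog_arm([
  [0.1, 0, 0, 30, 0],
  [0.1, 0, 0, 65, 0],
  [0.1, -1, 15, 90, 0],
  [0.1, -4, 45, 90, 0],
  [0.1, -6, 80, 90, 0],
  [0.1, -9, 115, 90, 0],
  [0.1, -11, 150, 90, 0],
  [0.1, -14, 185, 90, 0],
  [0.1, -16, 220, 90, 0],
  [0.1, -19, 255, 90, 0],
  [0.1, -21, 280, 90, 0],
  [0.1, -21, 288, 90, 0],
])

```text
t: 23.73
tcp_pos: [0.541, 0.2814, 0.1027]
eef_rot: [-0.001, 0.549, 0.836, 0.002]
wrist_force: [-0.4, -0.2, -0.2]
grip_width: 0.0319
finger_force: 10.0
```

>>> jog_arm([
  [0.1, 0, 0, 0, 0],
  [0.1, 0, 0, -15, 0],
  [0.1, 0, 0, -30, 0],
  [0.1, 0, 0, -40, 0],
  [0.1, 0, 0, -46, 0],
  [0.1, 0, 0, -49, 0],
  [0.1, 0, 0, -49, 0],
  [0.1, 0, 0, -49, 0],
])

```text
t: 24.4
tcp_pos: [0.5436, 0.275, 0.0539]
eef_rot: [0.0, 0.552, 0.834, 0.0]
wrist_force: [0.0, -0.7, -0.1]
grip_width: 0.0316
finger_force: 10.0
```

>>> jog_arm([
  [0.6, 0, 0, 0, 0],
  [0.6, 0, 0, 0, 0],
  [0.6, 0, 0, 0, 0],
  [0.6, 0, 0, 0, 0],
  [0.6, 0, 0, 0, 0],
  [0.6, 0, 0, 15, 0],
  [0.6, 0, 0, 45, 0],
  [1, 0, 0, 75, 0],
  [1, 10, -23, 100, 0],
  [1, 20, -46, 110, 0],
  [1, 20, -46, 110, 0],
  [1, 20, -46, 110, 0],
])

```text
t: 25.4
tcp_pos: [0.5642, 0.2277, 0.1643]
eef_rot: [0.001, 0.553, 0.833, 0.0]
wrist_force: [-0.2, 0.5, 0.1]
grip_width: 0.0778
finger_force: 0.0
```

```bash
python3 - <<'E'
from h import *
f=snap("wrist","w9");s=readout.read_state();print(s["t"],s["tcp_pos"],proj(f,[[.5436,.2776,.04],[.5436,.2776,.066]]))
E
```

```text
25.45 [0.5629 0.2291 0.1635] [[256.2988 132.2438]
 [256.3135 134.1038]]
```

View pics/w9.png

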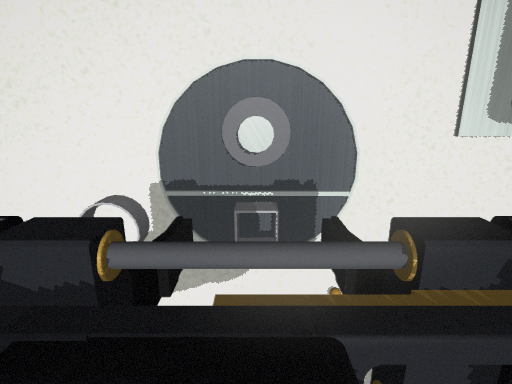

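>>> jog_arm([
  [1, 0, -20, 20, 0],
  [1, 0, -50, 40, 0],
  [1, 0, -85, 60, 0],
  [1, 0, -120, 80, 0],
  [1, 0, -160, 100, 0],
  [1, 0, -200, 100, 0],
  [1, 0, -240, 100, 0],
  [1, 0, -280, 100, 0],
  [1, 0, -310, 100, 0],
  [1, 0, -320, 100, 0],
  [1, 0, -320, 100, 0],
])

```text
t: 26.37
tcp_pos: [0.5625, -0.093, 0.2623]
eef_rot: [-0.001, 0.554, 0.833, -0.001]
wrist_force: [-0.0, -0.3, -0.9]
grip_width: 0.0872
finger_force: 0.0
```

```bash
python3 - <<'E'
from h import *
snap("side","side1")
E
```

```text
(no output)
```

View pics/side1.png

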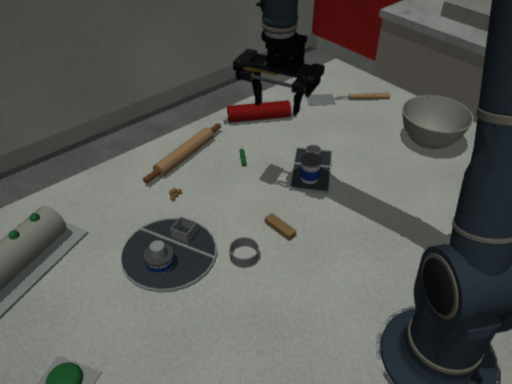

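The dust pot is central on the lid, at (256,134). The side view shows both kits standing, with the spare ring still at (244,252).

```bash
python3 -c "
from cell import ctrl;print(ctrl.job_done())"
```

```text
the job is handed in; nothing more can be done
None
```

Both kits are made up as asked, the spare ring was left where it stood, and the job is handed in at about 26 s; the hand-in reported no verdict.

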